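# Seat a framed mirror on its three-point jig and turn the clips over it

### The arm

A 6-joint arm with a two-finger parallel gripper is mounted at the origin on the work surface. World frame = base frame: x ahead of the robot, y to its left, z up, the work surface at z = 0. Lengths are in m, angles in rad, forces in N, time in s.
With the tool pointing down it reaches from about 0.2 to 0.875 m from the base axis. Payload 3.4 kg.
Tool frame: the origin (TCP) lies between the finger pads; the fingertips stand 25 mm ahead of it and the grasp point (between the pads) lies 6 mm ahead of it (r.nose_length is the z of the fingertips in the tool frame, in m); z points along the fingers, y is the line along which they close (so a half turn about z gives the same grasp; the last joint's range is limited). The gripper opens to 94 mm and grips with 3 to 60 N. Pads are 16 mm wide; open, the fingers measure 119 mm over their backs; the gripper's body (75 mm by 177 mm) begins 78 mm behind the grasp point.
Start: joints at [1.031, 0.276, 1.505, -0, 1.361, -0.121], TCP at [0.234, 0.525, 0.23] pointing down, gripper open.
Joint ranges: [-2.89, 2.89], [-0.75, 2.08], [0.22, 2.7], [-1.18, 4.32], [0.11, 2.71], [-2.7, 2.7]. Speed limits (rad/s): [2.57, 2.57, 3.14, 3.14, 3.14, 3.14].

### API

Orientations are given as a unit quaternion [w, x, y, z].
In Python, from plant import r, gripper_to, inverse_kinematics, vision, models, telemetry gives the robot as it stands. Calls block until the motion is done:
- r.move_to(position, orientation): joint-space move of the TCP to a pose.
- r.move_l(position, rot=None, vel=0.15, guard=None): straight line of the TCP; rot=None keeps the orientation; vel is the mean speed in m/s. With guard (N) it stops when the force on the tool has changed by that much, and returns True; else False.
- r.movej(angles): joint-space move.
- gripper_to(opening, f_grip=None): finger opening in m; f_grip is the grip in N (None keeps the last); returns when the fingers have stopped.
- r.hold(seconds).
- inverse_kinematics(position, orientation): joint angles nearest the present ones, or None.
- vision.snapshot(name): name is "scene" or "top"; returns the picture (400x640x3 uint8, red, green, blue); there is no depth.
- vision.get_calibration(name): a dict with "fx", "fy", "cx", "cy" (pixels), "position" and "orientation" of the camera in the world. Camera axes: x right, y down, z forward; pixel columns grow to the right and rows downward; lengths in m; the calibration is good to about 2 mm. A picture is of the moment at which its call begins. get_calibration takes no time and is no camera call.
A pose or a line that the arm cannot do raises r.PlanningError and nothing moves.
- r.sign_off(): hands the job in; it is judged then, once.
Trained networks look in the newest picture that a camera, given by its name, has taken for a name from the list of things; names that differ only in an ending like _2 or _b are one class to them, and where a whole thing is asked for, a point or a joint stands for the part that bears it (a point fixed in the world has none). Each returns a list of dicts, best first, with "score" (0 to 1); they miss things now and then, are a little off and sometimes report something else, mostly with a low value. They report only what shows in the picture. A call takes as long as a camera call.
- models.boxes_of(thing, camera): "at" ([x, y, z] in m, in world coordinates, good to about 4 mm: the middle of the surface that is visible of it).
- models.regions_of(thing, camera): "pixels" (400x640 bool, what is visible of it).
- models.mark_of(thing, camera): "at" ([x, y, z] in m, in world coordinates, good to about 4 mm: a listed point, or the origin of a listed thing).
Readings, each from a call of its own:
- telemetry.current_t(): time.
- telemetry.current_joints(): joint angles.
- telemetry.current_dq(): joint speeds.
- telemetry.current_joint_efforts(): joint torques, N m.
- telemetry.current_ee_pos(): TCP position.
- telemetry.current_tool_rot(): TCP orientation.
- telemetry.current_wrist_force(): force on the tool from outside, world axes, zero at the start.
- telemetry.current_torque(): the same for the moment, N m.
- telemetry.current_opening(): finger opening in m.
- telemetry.current_finger_force(): force on a finger pad.
Only numpy, scipy, OpenCV 4.12 (cv2) and the standard library are available. Lean on these libraries where they do the work, as an engineer would, in place of code of your own. Each camera call takes 0.05 s, during which the arm holds its last target. There are 200 camera calls.

### The job

Pick up the small framed mirror that is propped up to dry and, without dropping or ramming it, seat it glass up on the three brass rests of the assembly jig, level on all three so that it cannot rock, and pushed up against the two side stops and the end stop. Let go of it, and only then turn both red clips fully over its frame, leaving the mirror seated and the mug, tub and screwdriver undisturbed.

Things in the scene. Friction and masses are not known exactly. Their poses are not given: they have to be found in the camera images.
- mirror_centre (a point): Centre of the loose mirror: a dark-wood-framed rectangular mirror, 180 mm long (its x), 56 mm wide (its y), 18 mm thick (its z, pointing out of the glass), about 0.32 kg. The outline is the same at both ends, so either end may go to the end stop. At the start it leans lengthwise 12 degrees from level, glass up, its x end high on a round stick and its -x end low on the prop's board.
- mirror: The same mirror; its origin and axes are those of the centre point.
- prop: Fixed prop that the mirror starts on: flat light board 215 x 80 x 6 mm with a yellow 16 mm dowel across it. Origin: centre of its underside; x along the mirror, to the high end; the dowel lies 60 mm from the middle towards x, its top about 37 mm up.
- mount: Fixed assembly jig: plywood board 245 (x) x 115 (y) x 12 mm with three brass rests, three steel stop pins and two red clips. Origin: on its underside, straight below the seated mirror's centre; z up; the mirror's length goes along x. The board spans y -47.5 to 67.5 mm. The +y side and the -x end have no stops. Clip pivot posts, 12 mm thick, stand at (-70,50) and (70,50) mm.
- side_stop_1 (a point): Top centre of a 12 mm thick upright steel pin, 54 mm above the table, at (-70,-34) mm on the jig; the seated mirror's -y long side touches it.
- side_stop_2 (a point): Same as side_stop_1, at (70,-34) mm on the jig.
- end_stop (a point): Same kind of pin, at (96,0) mm on the jig; the seated mirror's x end touches it.
- seat (a point): Where the centre of the mirror lies when it is fully seated against all three stops: 51 mm above the table, axes those of the jig; the mirror's underside is then 42 mm and its top 60 mm above the table.
- rest_a: Brass rest pin with a round top, 12 mm thick, top 42 mm above the table, at (-70,18) mm on the jig; its origin is at its foot, 12 mm above the table.
- rest_b: Same as rest_a, at (-70,-18) mm on the jig.
- rest_c: Same as rest_a, at (70,0) mm on the jig: the single rest at the end stop's end.
- clip_left (a joint): Angle (rad) of the red clip pivoting at (-70,50) mm on the jig. At 0 its arm points to the jig's -x (open); at 1.57, its end of travel, to -y over the mirror. Closes anticlockwise seen from above; starts at 0 to 0.3; stays where left, about 1 N at the knob moves it. Arm 18 mm wide, 10 mm thick, underside 63 mm above the table, 3 mm clear of a well seated mirror.
- clip_right (a joint): The same at (70,50) mm on the jig: at 0 its arm points to the jig's x, at 1.57 to -y; it closes clockwise seen from above.
- clip_left_knob (a point): Mid-height of the upright round wooden knob on the left clip's arm, 14 mm thick, 40 mm tall, from 73 to 113 mm above the table, this point at 93 mm; 36 mm from the pivot post's axis.
- clip_right_knob (a point): The same for the right clip.
- mug: Dark blue mug, 80 mm wide, 85 mm high, bystander; origin under its base.
- tub: Green tub with red lid, 96 mm wide, 130 mm high, bystander; origin under its base.
- screwdriver: Yellow-handled screwdriver 200 mm long lying on the bench, bystander.

How it is judged:
On the way, in this order (a step that is already met when the one before it is completed fails the run):
1. the mirror is lifted clear of its prop, its centre over 90 mm up (height (world z) of mirror_centre above 0.09 m), for 0.1 s.
2. the mirror is seated level on all three rests and against the stops, let go, both clips still open (under 0.7 rad) (contact force between mirror and rest_a above 0.1 N and contact force between mirror and rest_b above 0.1 N and contact force between mirror and rest_c above 0.1 N and angle between mirror's own z axis and vertical below 0.026 rad and x of mirror_centre in the frame of seat between -0.004 and 0.004 m and y of mirror_centre in the frame of seat between -0.003 and 0.003 m and z of mirror_centre in the frame of seat between -0.003 and 0.003 m and angle between the x axis of mirror and the x axis of mount, either way round below 0.035 rad and contact force between the fingers and mirror below 0.01 N and value of joint each of clip_left, clip_right below 0.7 rad), for 0.2 s.
At the end, for the whole second after the job is handed in: The mirror lies still, glass up, within 1.5 degrees of level, bearing on each of the three rests (over 0.1 N each), its centre within 4 mm along and 3 mm across of its home against the stops, and square to the jig within 2 degrees; both clips are turned to at least 1.35 rad over it (contact force between mirror and rest_a above 0.1 N and contact force between mirror and rest_b above 0.1 N and contact force between mirror and rest_c above 0.1 N and angle between mirror's own z axis and vertical below 0.026 rad and x of mirror_centre in the frame of seat between -0.004 and 0.004 m and y of mirror_centre in the frame of seat between -0.003 and 0.003 m and z of mirror_centre in the frame of seat between -0.003 and 0.003 m and angle between the x axis of mirror and the x axis of mount, either way round below 0.035 rad and value of joint each of clip_left, clip_right above 1.35 rad and linear speed of mirror below 0.01 m/s); the robot touches nothing.
It fails at once if the mirror is dropped (moves at over 0.4 m/s without being held) (contact force between the fingers and mirror below 0.01 N and linear speed of mirror above 0.4 m/s).
It fails at once if the mirror is rammed against the jig with over 60 N (contact force between mirror and mount above 60 N).
It fails at once if a bystander is moved by over 30 mm (distance of any of mug, tub, screwdriver from where it was at the start of the episode above 0.03 m).
It also fails if it takes over 64 s, if anything falls off the work surface, if the arm or the gripper's body presses on something with over 40 N, if the wrist force passes 120 N, or if a joint passes its speed limit or range.

## Working session

There is one attempt and no reset: what is moved stays moved. The work goes in short steps, each a Python script; the robot and the scene stay as the last script left them, time stands still between calls to the robot, and variables do not carry over. Pictures are saved under pics/ and viewed, at most 10 in all, crops included, and the job is handed in when it is done.

```bash
ls; mkdir -p pics; python3 - <<'E'
from plant import r, vision, models, telemetry
import cv2, numpy as np
for c in ("scene","top"):
    cv2.imwrite(f"pics/{c}0.png", vision.snapshot(c)[:,:,::-1])
    k=vision.get_calibration(c); print(c,k)
    for n in ["mirror_centre","prop","mount","side_stop_1","end_stop","rest_a","clip_left_knob","clip_left","mug","tub","screwdriver","seat"]:
        try: print(n,[(np.round(d["at"],3).tolist(),round(d["score"],2)) for d in models.mark_of(n,c)])
        except Exception as e: print(n,e)
print(telemetry.current_t(), r.nose_length)
E
```

```text
pics
scene {'fx': 366.7156439464303, 'fy': 366.7156439464303, 'cx': 322.95630935408286, 'cy': 195.18942526897897, 'position': array([1.31601672, 0.52100996, 0.84610017]), 'orientation': array([-0.19249893,  0.40318166,  0.813613  , -0.37205187])}
mirror_centre [([0.521, -0.212, 0.03], 0.93), ([0.522, -0.21, -0.001], 0.65)]
prop [([0.526, -0.21, 0.0], 0.65)]
mount [([0.552, 0.178, 0.054], 0.74), ([0.549, 0.179, -0.001], 0.69), ([0.565, 0.27, 0.055], 0.66)]
side_stop_1 [([0.573, 0.104, 0.058], 0.76), ([0.593, 0.246, 0.056], 0.56)]
end_stop [([0.566, 0.274, 0.055], 0.77)]
rest_a [([0.555, 0.106, 0.014], 0.54), ([0.517, 0.118, 0.011], 0.51), ([0.563, 0.248, 0.01], 0.38)]
clip_left_knob [([0.485, 0.083, 0.091], 0.6)]
clip_left it knows: clip_left_knob, clip_right_knob, end_stop, mirror, mirror_centre, mount, mug, prop, rest, screwdriver, seat, side_stop, tub
mug [([0.75, -0.014, 0.001], 0.62)]
tub [([0.643, -0.438, -0.002], 0.74)]
screwdriver [([0.643, 0.449, 0.0], 0.92)]
seat [([0.552, 0.178, 0.055], 0.96)]
top {'fx': 380.3554664473795, 'fy': 380.3554664473795, 'cx': 317.17090498832073, 
[... 370 characters left out ...]
44, 0.052], 0.59), ([0.746, -0.015, 0.001], 0.5)]
end_stop [([0.563, 0.277, 0.051], 0.92), ([0.484, 0.084, 0.092], 0.52)]
rest_a [([0.562, 0.246, 0.012], 0.5), ([0.525, 0.114, 0.012], 0.48), ([0.556, 0.105, 0.015], 0.42)]
clip_left_knob [([0.483, 0.081, 0.093], 0.68), ([0.518, -0.208, 0.041], 0.56)]
clip_left it knows: clip_left_knob, clip_right_knob, end_stop, mirror, mirror_centre, mount, mug, prop, rest, screwdriver, seat, side_stop, tub
mug [([0.744, -0.017, 0.001], 0.57), ([0.524, -0.202, 0.002], 0.57)]
tub [([0.64, -0.446, 0.0], 0.74)]
screwdriver [([0.642, 0.449, 0.003], 0.91), ([0.524, -0.205, 0.001], 0.5), ([0.517, -0.209, 0.038], 0.16)]
seat [([0.55, 0.183, 0.052], 0.75)]
1.2 0.025
```

View pics/scene0.png

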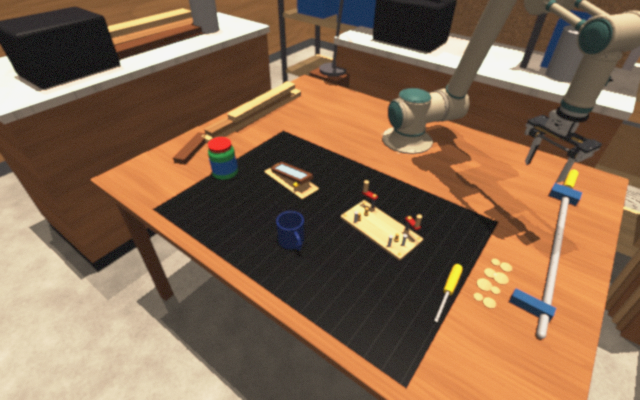

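View pics/top0.png

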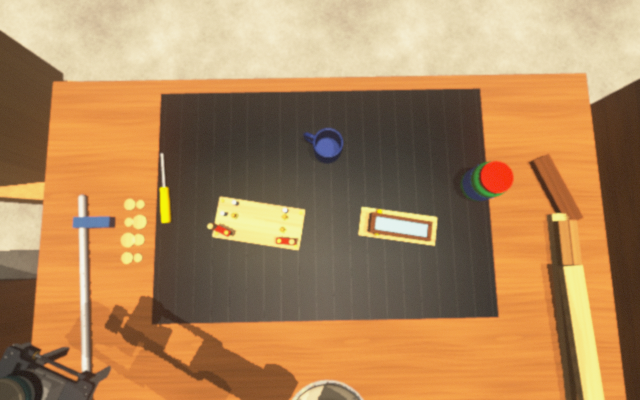

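The scene view shows the jig at about (382,228), the mirror on its prop at (291,175) with the dowel end nearer the jig, and the mug at (290,228). In the top view, the jig is at (259,223), the clips are red at (222,230) and (286,240), and the mirror is at (402,227). The dowel pokes out at (378,211), so the mirror's high end points to world +y. The network points agree with this, so next I'll fit the poses properly.

```bash
cat > h.py <<'E'
from plant import r, gripper_to, inverse_kinematics, vision, models, telemetry
import cv2, numpy as np
from scipy.optimize import least_squares
from scipy.spatial.transform import Rotation as R
def Rc(k): return R.from_quat(k["orientation"],scalar_first=True).as_matrix()
def project(p,c):
    k=vision.get_calibration(c); q=(np.atleast_2d(p)-k["position"])@Rc(k)
    return q[:,:2]/q[:,2:]*[k["fx"],k["fy"]]+[k["cx"],k["cy"]]
def ray(uv,c,z):
    k=vision.get_calibration(c); uv=np.atleast_2d(uv)
    d=np.c_[(uv-[k["cx"],k["cy"]])/[k["fx"],k["fy"]],np.ones(len(uv))]@Rc(k).T
    return k["position"]+d*((z-k["position"][2])/d[:,2])[:,None]
E
python3 - <<'E'
from h import *
mod={"side_stop_1":[(-70,-34),(70,-34)],"end_stop":[(96,0)],"rest_a":[(-70,18),(-70,-18),(70,0)],"seat":[(0,0)]}
obs=[];mir=[]
for i in range(3):
  for c in ("scene","top"):
    img=vision.snapshot(c)
    for n in mod: obs+=[(n,d["at"],d["score"],c) for d in models.mark_of(n,c) if d["score"]>.3]
    mir+=[(c,np.round(d["at"],3).tolist()) for d in models.mark_of("mirror_centre",c)[:2]]
    if i==0:
      for n in ("mirror","prop","mount"):
        g=models.regions_of(n,c)
        for d in g[:2]:
          m=d["pixels"].astype(np.uint8); 
          pts=np.argwhere(m)[:,::-1]
          z={"mirror":.04,"prop":.006,"mount":.012}[n]
          w=ray(pts,c,z)[:,:2]
          rc=cv2.minAreaRect((w*1000).astype(np.float32)); print(c,n,round(d["score"],2),len(pts),np.round(rc[0],1),np.round(rc[1],1),round(rc[2],1))
print(mir)
def fit(p,obs):
  T=lambda p,m:np.array([p[0]+np.cos(p[2])*m[0]-np.sin(p[2])*m[1],p[1]+np.sin(p[2])*m[0]+np.cos(p[2])*m[1]])
  pairs=[]
  for n,a,s,c in obs:
    q=min((np.hypot(*(T(p,np.array(m)/1e3)-a[:2])),m) for m in mod[n])
    if q[0]<.012: pairs.append((np.array(q[1])/1e3,np.array(a[:2])))
  f=lambda p:np.concatenate([T(p,m)-a for m,a in pairs])
  s=least_squares(f,p,loss="soft_l1",f_scale=.003); return s.x,len(pairs),np.sqrt(np.mean(f(s.x)**2))
for cc in (["scene"],["top"],["scene","top"]):
  o=[x for x in obs if x[3] in cc]; p=[.551,.18,1.43]
  for _ in range(3): p,n,e=fit(p,o)
  print(cc,p,np.degrees(p[2]),n,e)
kn=[(n,c,np.round(d["at"],3).tolist(),round(d["score"],2)) for c in("scene","top") for n in ("clip_left_knob",) for d in models.mark_of(n,c)]
print(kn)
c,s=np.cos(p[2]),np.sin(p[2])
W=lambda x,y,z:np.array([p[0]+c*x/1e3-s*y/1e3,p[1]+s*x/1e3+c*y/1e3,z/1e3])
img=vision.snapshot("top"); S=5
im=cv2.resize(img[180:270,195:295],None,fx=S,fy=S,interpolation=cv2.INTER_CUBIC)[:,:,::-1].copy()
P=[W(*q) for q in [(-70,-34,54),(70,-34,54),(96,0,54),(-70,18,42),(-70,-18,42),(70,0,42),(-122.5,-47.5,12),(122.5,-47.5,12),(122.5,67.5,12),(-122.5,67.5,12),(-70,50,73),(70,50,73)]]
for u in project(P,"top"): cv2.drawMarker(im,tuple(int(v) for v in (u+.5-[195,180])*S),(255,0,255),0,12,1)
im2=cv2.resize(img[195:260,345:450],None,fx=S,fy=S,interpolation=cv2.INTER_CUBIC)[:,:,::-1]
h=max(im.shape[0],im2.shape[0]); cv2.imwrite("pics/fit.png",cv2.resize(np.vstack([np.pad(im,((0,0),(0,25),(0,0))),im2]),None,fx=.77,fy=.77))
print(telemetry.current_t())
E
```

```text
scene mirror 0.84 492 [ 525.5 -205.7] [ 72.4 158.2] 1.8
scene prop 0.59 468 [ 528.2 -207.7] [209.9  85.9] 81.3
scene mount 0.77 2390 [501.9 156. ] [319.7 200.4] 78.2
top mirror 0.84 1259 [ 520.9 -210.5] [171.7  57.3] 80.7
top prop 0.63 143 [487.  104.2] [56.1 19.4] 88.9
top prop 0.58 959 [ 523.3 -211. ] [219.7  83.6] 81.0
top mount 0.68 3533 [540.6 185.9] [258.6 115.6] 79.6
[('scene', [0.522, -0.211, 0.03]), ('scene', [0.549, 0.179, -0.001]), ('top', [0.521, -0.215, 0.034]), ('scene', [0.526, -0.211, 0.033]), ('scene', [0.597, 0.244, 0.058]), ('top', [0.525, -0.213, 0.034]), ('scene', [0.527, -0.211, 0.031]), ('top', [0.522, -0.214, 0.033])]
['scene'] [0.54952763 0.18006137 1.39482254] 79.91744445735708 21 0.0020738072120034456
['top'] [0.54983022 0.17940064 1.40314672] 80.39438538006837 21 0.0014963847697156282
['scene', 'top'] [0.5496926  0.17972486 1.39909855] 80.16244192029518 42 0.0018437935522004276
[('clip_left_knob', 'scene', [0.485, 0.086, 0.093], 0.63), ('clip_left_knob', 'top', [0.483, 0.082, 0.095], 0.53), ('clip_left_knob', 'top', [0.524, 0.118, 0.014], 0.28)]
3.45
```

View pics/fit.png

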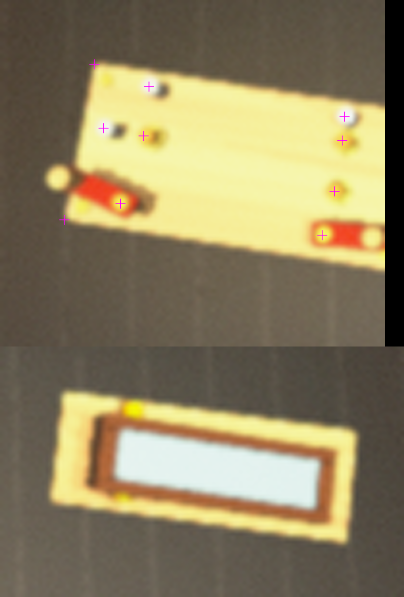

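The fit is good: the markers sit on all the pins and board corners. The jig is at (0.5497, 0.1797) with yaw 80.2°, and the mirror is at (0.523, -0.2125, 0.033) with yaw about 80.9°. Next is the grasp and lift.

```bash
cat >> h.py <<'E'
MP=np.array([.5497,.1797]); MY=1.3991
def W(x,y,z):  # jig mm -> world m
    c,s=np.cos(MY),np.sin(MY); return np.array([MP[0]+(c*x-s*y)/1e3,MP[1]+(s*x+c*y)/1e3,z/1e3])
def tool(yaw,tilt=0.,flip=1):
    """tool z = -object z, tool y = +-object y; object x raised by tilt"""
    o=(R.from_euler("z",yaw)*R.from_euler("y",-tilt)).as_matrix()
    y,z=flip*o[:,1],-o[:,2]; return R.from_matrix(np.c_[np.cross(y,z),y,z])
Q=lambda t:t.as_quat(scalar_first=True)
ax=lambda t:t.as_matrix()[:,2]
def st(): print("t",round(telemetry.current_t(),2),"p",np.round(telemetry.current_ee_pos(),4),"F",np.round(telemetry.current_wrist_force(),1),"M",np.round(telemetry.current_torque(),2),"open",round(telemetry.current_opening(),4),"ff",telemetry.current_finger_force())
E
python3 - <<'E'
from h import *
C=np.array([.523,-.2125,.033]); yaw=np.radians(80.9); tl=np.radians(12)
best=None
for f in (1,-1):
    t=tool(yaw,tl,f); q=inverse_kinematics(C-.12*ax(t),Q(t)); q2=inverse_kinematics(W(0,0,160),Q(tool(MY,0,f))); print(f,q,q2)
    if q is not None and q2 is not None and (best is None or abs(q[5])+abs(q2[5])<best[0]): best=(abs(q[5])+abs(q2[5]),f)
f=best[1]; print("flip",f); t=tool(yaw,tl,f)
G=C-(.006+.002)*ax(t)
gripper_to(.094,25)
r.move_to(G-.11*ax(t),Q(t)); st()
print(r.move_l(G,vel=.1,guard=6)); st()
gripper_to(.04,25); st()
E
```

```text
1 [-0.66863754  0.36618515  1.59750526  0.19022328  1.28620589  2.56830562] None
-1 [-0.66863754  0.36618515  1.59750526  0.19022328  1.28620589 -0.57328703] [ 1.95663274e-01  3.27958976e-01  1.61018065e+00 -4.44089210e-16
  1.20345303e+00  3.67359601e-01]
flip -1
t 6.54 p [ 0.5195 -0.2359  0.1486] F [ 0.3 -0.1 -0. ] M [-0.14  0.11 -0.06] open 0.0937 ff 0.0
False
t 7.79 p [ 0.5232 -0.2145  0.0414] F [-0.6  0.7 -0.5] M [-0.14  0.08  0.  ] open 0.0941 ff 0.0
t 8.47 p [ 0.5219 -0.2139  0.0408] F [-2.  -0.2  1.5] M [-0.07  0.56  0.16] open 0.0563 ff 24.99806821346283
```

The mirror is gripped: the opening is 56 mm, which matches its width. Next I lift, level it over the jig and check.

```bash
python3 - <<'E'
from h import *
p=telemetry.current_ee_pos()
r.move_l(p+[0,0,.09],vel=.1); st()
t=tool(MY,0,-1)
r.move_l([.50,-.1,.20],rot=Q(t),vel=.15)
r.move_l(W(-6,5,150),vel=.15); r.hold(.3); st()
for c in ("scene","top"):
    img=vision.snapshot(c)
    print(c,[(np.round(d["at"],4).tolist(),round(d["score"],2)) for d in models.mark_of("mirror_centre",c)[:2]])
    cv2.imwrite(f"pics/lift_{c}.png",img[:,:,::-1])
print("expected",W(-6,5,142))
img=cv2.imread("pics/lift_scene.png"); cv2.imwrite("pics/lift.png",cv2.resize(img[130:280,300:500],None,fx=3.5,fy=3.5,interpolation=2))
E
```

```text
t 9.52 p [ 0.5215 -0.2136  0.1301] F [ 0.2 -0.9 -4. ] M [-0.26  0.15  0.03] open 0.0555 ff 24.99761939048767
t 12.9 p [0.5438 0.1744 0.1501] F [-0.3  0.5 -3.4] M [-0.12  0.09 -0.05] open 0.0556 ff 24.997638165950775
scene [([0.5468, 0.1753, 0.1409], 0.87), ([0.5443, 0.1773, 0.1455], 0.63)]
top [([0.5444, 0.1731, 0.144], 0.65), ([0.4848, 0.0826, 0.0946], 0.62)]
expected [0.54374839 0.17464249 0.142     ]
```

View pics/lift.png

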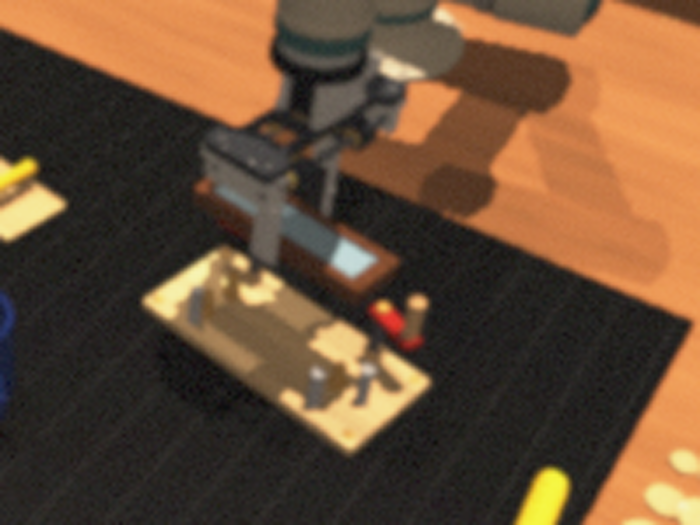

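The mirror hangs level, gripped at its middle (picture ~(300,240)), and its measured centre agrees with the expected one to 2-3 mm. Next I lower it under guard.

```bash
python3 - <<'E'
from h import *
r.move_l(W(-6,5,72),vel=.1); r.hold(.2); st()
print(r.move_l(W(-6,5,55),vel=.02,guard=2.0)); st()
E
```

```text
t 14.23 p [0.5443 0.1748 0.0727] F [ 0.5  0.2 -3.7] M [-0.04  0.06  0.  ] open 0.0558 ff 24.997636377811432
True
t 14.89 p [0.5436 0.1746 0.0585] F [-0.6 -0.7  4.4] M [-0.04  0.15 -0.03] open 0.0555 ff 24.999003410339355
```

```bash
python3 - <<'E'
from h import *
gripper_to(.068); r.hold(.2); st()
p=telemetry.current_ee_pos()
r.move_l([p[0],p[1],.11],vel=.1)
gripper_to(0.0,10); 
for c in ("scene","top"):
    img=vision.snapshot(c)
    a=[d["at"] for d in models.mark_of("mirror_centre",c)[:1]]; print(c,np.round(a,4))
    g=models.regions_of("mirror",c)
    if c=="top" and g:
        w=ray(np.argwhere(g[0]["pixels"])[:,::-1],c,.06)[:,:2]*1000; print(cv2.minAreaRect(w.astype(np.float32)))
print(W(-6,5,51)); st()
u0=200; cv2.imwrite("pics/rel.png",cv2.resize(img[170:280,190:330,::-1],None,fx=5,fy=5,interpolation=2))
E
```

```text
t 15.52 p [0.5423 0.1744 0.0572] F [-0.1 -0.4 -0.5] M [-0.06  0.07  0.02] open 0.068 ff 0.0
scene [[0.5452 0.1746 0.0513]]
top [[0.5446 0.1738 0.0497]]
((533.9572143554688, 120.40142822265625), (77.34725952148438, 56.922183990478516), 81.81825256347656)
[0.54374839 0.17464249 0.051     ]
t 17.58 p [0.5423 0.1743 0.11  ] F [ 0.4 -0.1  0.6] M [-0.05  0.07 -0.06] open 0.0004 ff 0.0
```

View pics/rel.png

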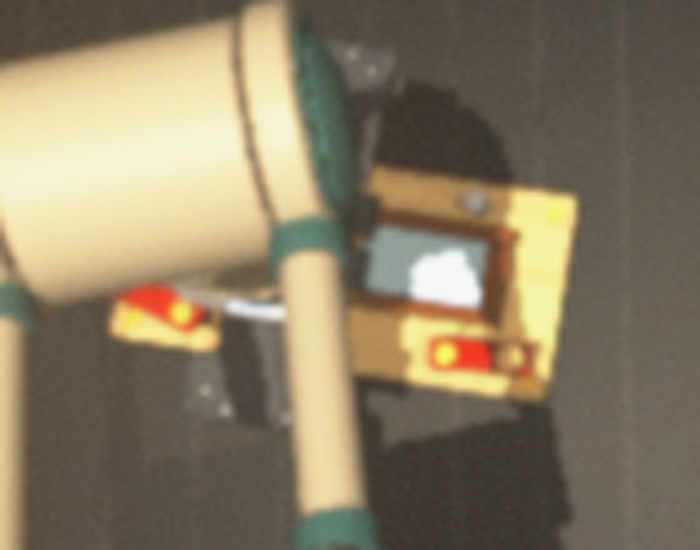

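The mirror rests on the jig, with both clips still open, at jig (222,231) and (286,240) in the full frame. Next I nudge it with closed fingers against the side stops, then the end stop.

```bash
cat >> h.py <<'E'
def J():  # TCP in jig mm
    d=(telemetry.current_ee_pos()[:2]-MP)*1e3; c,s=np.cos(MY),np.sin(MY); return np.round([c*d[0]+s*d[1],-s*d[0]+c*d[1],telemetry.current_ee_pos()[2]*1e3],1)
E
python3 - <<'E'
from h import *
r.move_l(W(-2,58,110),vel=.12); r.move_l(W(-2,58,73),vel=.1); r.hold(.2); st(); print(J())
print(r.move_l(W(-2,34,73),vel=.015,guard=4)); print(J()); st()
r.hold(.1); r.move_l(W(-2,58,73),vel=.1); r.move_l(W(-2,58,125),vel=.12)
r.move_l(W(-125,-3,125),vel=.2); r.move_l(W(-125,-3,73),vel=.1); r.hold(.2); print(J())
print(r.move_l(W(-88,-3,73),vel=.018,guard=4)); print(J()); st()
r.hold(.1); r.move_l(W(-115,-3,73),vel=.1); r.move_l(W(-115,-3,130),vel=.12); st()
E
```

```text
t 18.88 p [0.4929 0.1878 0.0737] F [-0.5 -0.3  0.3] M [-0.12  0.09 -0.05] open 0.0006 ff 0.0
[-1.8 57.4 73.7]
True
[-2.3 44.6 72.4]
t 19.88 p [0.5054 0.1851 0.0724] F [0.4 0.6 0.3] M [-0.09  0.11  0.01] open 0.0004 ff 0.0
[-124.8   -3.5   73.7]
True
[-99.4  -2.7  72.6]
t 23.91 p [0.5353 0.0813 0.0726] F [ 0.5 -1.2  0.2] M [-0.17  0.07  0.01] open 0.0005 ff 0.203126713167876
t 24.93 p [0.5326 0.066  0.1297] F [-0.1 -0.9 -0.5] M [-0.1  0.1 -0. ] open 0.0005 ff 0.0
```

The Y push seems to have stopped at first contact: the mirror is still at y≈4. I'll repeat both pushes with a higher guard.

```bash
python3 - <<'E'
from h import *
print(r.move_l(W(-112,0,130),vel=.2)); r.move_l(W(-112,0,73),vel=.1); r.hold(.2)
for i in range(1): print(r.move_l(W(-92,0,73),vel=.015,guard=9)); print(J()); st()
r.move_l(W(-115,0,73),vel=.1); r.move_l(W(-115,0,125),vel=.12)
r.move_l(W(-2,54,125),vel=.2); r.move_l(W(-2,54,73),vel=.1); r.hold(.2)
print(r.move_l(W(-2,36,73),vel=.012,guard=9)); print(J()); st()
r.move_l(W(-2,58,73),vel=.1); r.move_l(W(-2,58,130),vel=.12); st()
E
```

```text
False
True
[-99.3   0.2  72.7]
t 27.05 p [0.5325 0.0819 0.0727] F [ 0.3 -0.6 -0.2] M [-0.23  0.02  0.01] open 0.0008 ff 0.4249416181119159
True
[-2.2 40.6 72.3]
t 30.83 p [0.5093 0.1845 0.0723] F [ 0.1 -0.3 -0.6] M [-0.02  0.06  0.01] open 0.0007 ff 0.0
t 31.77 p [0.4921 0.1875 0.1297] F [-0.1  0.   0.8] M [-0.07  0.06  0.02] open 0.0007 ff 0.0
```

The side contact is at 40.6 (expected 40.5), and the end contact repeated at -99.3, so the mirror is against all the stops. I'll check this in a picture from the left clip's approach pose.

```bash
python3 - <<'E'
from h import *
r.move_l(W(-106,85,150),vel=.25)
for c in ("scene","top"):
    img=vision.snapshot(c)
    print(c,[(np.round(d["at"],4).tolist(),round(d["score"],2)) for d in models.mark_of("mirror_centre",c)[:2]])
    g=models.regions_of("mirror",c)
    if g:
        w=ray(np.argwhere(g[0]["pixels"])[:,::-1],c,.06)[:,:2]*1000; print(cv2.minAreaRect(w.astype(np.float32)))
    for d in models.mark_of("clip_right_knob",c)[:3]: print("knob",np.round(d["at"],3),d["score"])
    if c=="scene": s=cv2.resize(img[180:270,330:440,::-1],None,fx=5,fy=5,interpolation=2)
    else: t=cv2.resize(img[190:260,200:310,::-1],None,fx=5,fy=5,interpolation=2)
cv2.imwrite("pics/seat.png",cv2.resize(np.vstack([s,t]),None,fx=.74,fy=.74)); print(W(0,0,51)); st()
E
```

```text
scene [([0.5522, 0.1814, 0.0482], 0.73)]
((558.6728515625, 182.7091064453125), (185.02932739257812, 70.63359832763672), 80.21955871582031)
knob [0.529 0.295 0.088] 0.62
top [([0.5504, 0.1766, 0.0525], 0.74)]
((550.6592407226562, 178.92523193359375), (175.7655029296875, 56.57634735107422), 81.13365936279297)
knob [0.528 0.292 0.095] 0.54
knob [0.544 0.182 0.056] 0.32
[0.5497 0.1797 0.051 ]
t 32.75 p [0.448  0.0904 0.1497] F [ 0.3  0.4 -0.1] M [-0.04  0.15  0.02] open 0.0004 ff 0.0
```

View pics/seat.png

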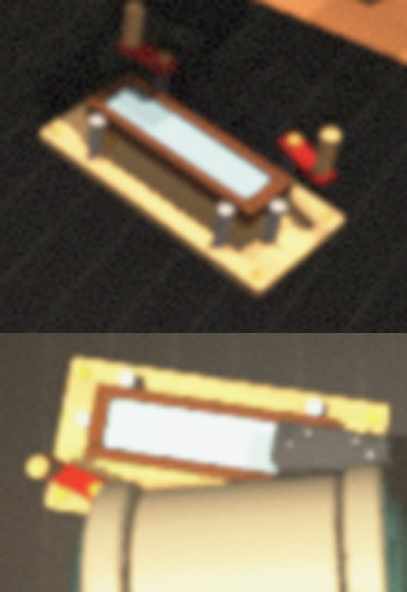

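The mirror is level and touches both side pins (at (96,122) and (225,212) in the crop) and the end pin (277,207). Both clips are open, with the right one at about 0.25 rad. Next I close the clips.

```bash
python3 - <<'E'
from h import *
def pt(s,a,z=106,back=0):
    d=8*np.sin(a)+12.5*np.cos(a)+7+back
    k=np.array([-70-36*np.cos(a),50-36*np.sin(a)])-d*np.array([np.sin(a),-np.cos(a)])
    return W(-s*k[0],k[1],z)
for s in (-1,1):
    r.move_l(pt(s,0,150,10),vel=.25); r.move_l(pt(s,0,106,10),vel=.12)
    for a in (0,.4,.8,1.2,1.57):
        if r.move_l(pt(s,a),vel=.09,guard=12): print("guard",s,a,J())
    g=r.move_l(pt(s,1.57,106,-6),vel=.02,guard=6); print("end",s,g,J()); st()
    r.move_l(pt(s,1.57,106,12),vel=.1); r.move_l(pt(s,1.57,150,12),vel=.15)
r.move_l(W(60,170,200),vel=.25)
for c in ("scene","top"):
    img=vision.snapshot(c)
    print(c,[(np.round(d["at"],4).tolist(),round(d["score"],2)) for d in models.mark_of("mirror_centre",c)[:1]])
    for d in models.mark_of("clip_right_knob",c)[:3]: print("knob",np.round(d["at"],3),d["score"])
    if c=="scene": s=cv2.resize(img[180:270,330:440,::-1],None,fx=5,fy=5,interpolation=2)
    else: t=cv2.resize(img[190:260,200:310,::-1],None,fx=5,fy=5,interpolation=2)
cv2.imwrite("pics/end.png",cv2.resize(np.vstack([s,t]),None,fx=.74,fy=.74)); print(W(-70,14,93),W(70,14,93)); st()
E
```

```text
end -1 True [-86.2  14.7 105.7]
t 35.37 p [0.5205 0.0973 0.1057] F [ 0.2 -2.2  2.5] M [-0.47  0.02 -0.03] open 0.0002 ff 1.240016204828862
end 1 True [ 86.3  14.3 105.9]
t 39.44 p [0.5503 0.2671 0.1059] F [0.3 1.3 2.6] M [ 0.34  0.01 -0.  ] open 0.0008 ff 1.06915645301342
scene [([0.5498, 0.1771, 0.0486], 0.69)]
knob [0.549 0.253 0.089] 0.6
top [([0.5494, 0.1754, 0.0511], 0.85)]
knob [0.55  0.252 0.093] 0.6
[0.52394607 0.11312121 0.093     ] [0.54786563 0.2510627  0.093     ]
t 41.27 p [0.3932 0.2678 0.1994] F [ 0.4 -0.4 -0.4] M [-0.03  0.04 -0.  ] open 0.0011 ff 0.0
```

View pics/end.png

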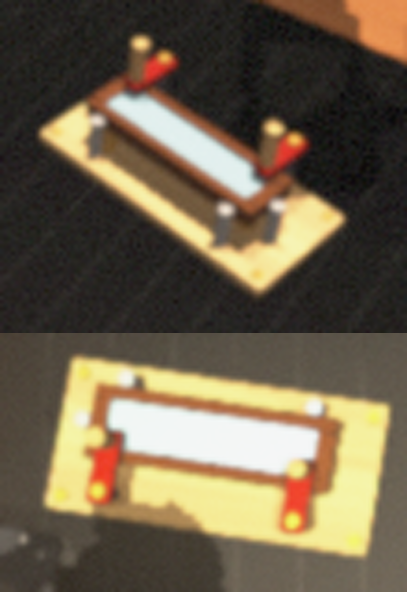

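Both clips lie over the frame (knobs at (97,437) and (296,468) in the crop). I'll check the mirror's position along the jig from its edges before handing in.

```bash
python3 - <<'E'
from h import *
img=vision.snapshot("top").astype(np.float32)
xs=np.arange(-115,116,.5)
for y in (-18,-10,-4):
    uv=project([W(x,y,60) for x in xs],"top").astype(np.float32)
    b=cv2.remap(img[:,:,2],uv[:,0][None],uv[:,1][None],1)[0]; rr=cv2.remap(img[:,:,0],uv[:,0][None],uv[:,1][None],1)[0]
    g=np.gradient(cv2.GaussianBlur(rr[None],(9,1),1.5)[0])
    l=(xs<-82)&(xs>-110); h=(xs>82)&(xs<110)
    print(y,"lo",xs[l][np.argmin(g[l])],"hi",xs[h][np.argmax(g[h])], rr[::12].astype(int)[:6], rr[::12].astype(int)[-6:])
ys=np.arange(-50,60,.5); uv=project([W(20,y,60) for y in ys],"top").astype(np.float32)
rr=cv2.GaussianBlur(cv2.remap(img[:,:,0],uv[:,0][None],uv[:,1][None],1),(9,1),1.5)[0]; g=np.gradient(rr)
print("y",ys[ys<-15][np.argmin(g[ys<-15])],ys[ys>15][np.argmax(g[ys>15])])
E
```

```text
-18 lo -93.5 hi 87.0 [245 245 245 239 161 166] [171 226 244 245 223  92]
-10 lo -94.5 hi 87.5 [245 245 245 238 179 184] [180 232 244 245 221  93]
-4 lo -93.0 hi 87.0 [245 245 245 243 170 184] [180 221 242 244 220  87]
y -28.5 26.0
```

The edges put the mirror about 3 mm short along x, close to the limit. I'll push the end once more, slowly and harder, then re-measure.

```bash
cat > meas.py <<'E'
from h import *
def meas():
    img=vision.snapshot("top").astype(np.float32); xs=np.arange(82,110,.5)
    for y in (-18,-10,-4,):
        o=[]
        for s in (1,-1):
            uv=project([W(s*x,y,60) for x in xs],"top").astype(np.float32)
            v=cv2.GaussianBlur(cv2.remap(img[:,:,0],uv[:,0][None],uv[:,1][None],1),(9,1),1.5)[0]; o.append(s*xs[np.argmax(np.gradient(v))])
        print(y,o)
    uv=project([W(x,0,54) for x in np.arange(84,112)],"top").astype(np.float32)
    print("pin profile 84..111",cv2.remap(img[:,:,2],uv[:,0][None],uv[:,1][None],1)[0].astype(int))
E
python3 - <<'E'
from meas import *
meas()
r.move_l(W(-120,60,160),vel=.3); r.move_l(W(-118,-3,130),vel=.25); r.move_l(W(-118,-3,73),vel=.12)
r.move_l(W(-104,-3,73),vel=.05,guard=5); r.hold(.2); print(J())
print(r.move_l(W(-90,-3,73),vel=.01,guard=14)); print(J()); st(); r.hold(.15); print(J()); st()
r.move_l(W(-118,-3,73),vel=.1); r.move_l(W(-118,-3,150),vel=.2); r.move_l(W(-60,170,200),vel=.3)
meas(); st()
E
```

```text
-18 [np.float64(86.5), np.float64(-93.5)]
-10 [np.float64(87.5), np.float64(-94.5)]
-4 [np.float64(87.5), np.float64(-93.0)]
pin profile 84..111 [ 67  69  72  94 115 139 168 195 214 222 230 231 230 229 222 214 206 193
 180 172 165 159 151 142 133 120 106  94]
[-104.1   -3.    73. ]
True
[-99.2  -2.8  72.7]
t 44.86 p [0.5355 0.0815 0.0727] F [-0.2 -0.7  0.7] M [-0.29 -0.01  0.03] open 0.0002 ff 0.6096260518620511
[-99.2  -2.6  72.5]
t 45.01 p [0.5353 0.0815 0.0725] F [-0.5 -1.6  1. ] M [-0.26 -0.02  0.02] open 0.0 ff 0.5138577156059517
-18 [np.float64(86.5), np.float64(-93.5)]
-10 [np.float64(87.5), np.float64(-94.0)]
-4 [np.float64(87.0), np.float64(-93.0)]
pin profile 84..111 [ 69  72  75  96 115 139 168 196 215 223 230 230 229 228 221 213 205 192
 180 171 165 158 151 143 134 122 108  95]
t 46.72 p [0.3731 0.1492 0.1993] F [ 0.1  0.7 -0.3] M [-0.06  0.08  0.05] open 0.0005 ff 0.0
```

Three pushes at 4, 9 and 14 N all stopped at the same place (-99.3 ± 0.1 mm), and the pin itself images about 1.5 mm short. So the mirror is against the end stop and the offset is a calibration error. I'm handing in.

```bash
python3 - <<'E'
from h import *
print(r.sign_off())
E
```

```text
the job is handed in; nothing more can be done
None
```

I handed in the job at about 47 s: the mirror is on the rests and pushed against all three stops, it was released before I turned both clips fully over its frame, and the arm never went near the mug, tub or screwdriver; the judge's verdict was not shown.

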